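Centre a pipe flange on the weld-shop scale and log it

ROBOT

A 6-joint arm with a two-finger parallel gripper is mounted at the origin on the work surface. World frame = base frame: x ahead of the robot, y to its left, z up, the work surface at z = 0. Lengths are in m, angles in rad, forces in N, time in s.
With the tool pointing down it reaches from about 0.325 to 0.775 m from the base axis. Payload 9.3 kg.
Tool frame: the origin (TCP) lies on the centre line of the jaws, within the pads' length; the fingertips stand 11 mm ahead of it and the grasp point (between the pads) lies 8 mm behind it (ctrl.tcp_to_tips is the distance from the TCP to the fingertips, in m); z points along the fingers, x is the direction in which the jaws open and shut, and the axes are right-handed (so a half turn about z gives the same grasp; the last joint's range is limited). The gripper opens to 85 mm and grips with 20 to 120 N. Pads are 22 mm wide; open, the fingers measure 114 mm over their backs; the gripper's body (76 mm by 85 mm) begins 54 mm behind the grasp point. The pads swing forward as they close: fully open they stand 13 mm farther back than shut.
Start: joints at [-1.473, 0.259, 0.021, 1.334, 0, 1.418], TCP at [0.136, -0.533, 0.242] pointing down, gripper open.
Joint ranges: [-3.04, 3.04], [-0.91, 1.82], [-1.04, 1.36], [-1.92, 1.95], [-1.52, 1.45], [-3.14, 3.14]. Speed limits (rad/s): [2.22, 2.22, 2.79, 3.14, 3.14, 3.14].

INTERFACE

Orientations are given as a rotation vector (axis times angle).
In Python, from workcell import ctrl, optics, hand_in gives the robot as it stands.
- The arm moves only by the tool play_rows, never from a script. Its argument "deltas" is a list that holds one entry, the list of rows, each a list of 7 numbers: the shift along the tool's x, y, z in mm, then the turn, a rotation vector about the tool's x, y, z in rad, then the gripper's target within -1 to 1 (fully open at 1, half-way at 0, shut at -1). In form: [[[x, y, z, wx, wy, wz, gripper], ...]]. A call has 1 to 20 rows; each row shifts and turns the commanded pose from where the row before left it, along the tool's axes as they then stand; what a row does not reach is not made up. A row lasts 1/10 s, in which the tool goes at most 50 mm and 8.59 degrees, less where a joint would pass 70% of its speed; a pose out of reach is approached as far as the arm can. A call is refused whole if a number of a shift passes 50 or a number of a turn 0.15, either way. A call with a gripper value outside its range is refused whole. The fingers move at their own pace and stop on an object; the grip force is fixed at half the most. Time passes only in rows, so rows that do not move let the fingers close. It gives the time, the measured TCP pose, the force and the opening at its end, in the units of the state.
- ctrl.get_state(): the state, without advancing time (a new reading comes with each control period).
- optics.capture(name): name is "scene" or "side" or "wrist"; returns the picture (384x512x3 uint8, red, green, blue); there is no depth.
- optics.camera_model(name): a dict with "fx", "fy", "cx", "cy" (pixels), "rvec" (rotation vector, rad) and "tvec" (3), from world to camera coordinates, as OpenCV has them. Camera axes: x right, y down, z forward; pixel columns grow to the right and rows downward; lengths in m; the calibration is good to about 2 mm. A picture is of the moment at which its call begins: read the wrist's pose just before it. camera_model takes no time and is no camera call; for the wrist camera it gives the pose at the moment of the call.
- hand_in(): hands the job in, once; it reports no verdict.
The state is a dict: "time": time; "joint_pos": joint angles; "qd": joint speeds; "joint_torque": joint torques, N m; "ee_pos": TCP position; "orientation": TCP orientation; "contact_force": force on the tool from outside, world axes, zero at the start; "wrist_torque": the same for the moment, N m; "width": opening from 0.0 (shut) to 1.0 (fully open).
Only numpy, scipy, OpenCV 4.12 (cv2) and the standard library are available. Lean on these libraries where they do the work, as an engineer would, in place of code of your own. Each camera call takes 0.05 s, during which the arm holds its last target. There are 200 camera calls.

TASK

Set the steel pipe flange on the round pan of the bench scale, let go of its hub, and push it with unclenched fingers gently home against both brass roller stops, keeping it lightly pressed there for a moment, so that it lies flat and centred on the pan with no edge overhanging. Then press the green button on the scale fully down and move clear, leaving the other things on the bench alone.

Things in the scene. Friction and masses are not known exactly. Their poses are not given: they have to be found in the camera images.
- flange: Loose dark steel pipe flange, 0.4 to 0.95 kg: round plate 100 mm across, 8 mm thick, with a round hub 44 mm across on its middle, 40 mm high over all. Starts flat on the bench. Origin: centre of the underside, z up through the hub. Grasp the hub, any yaw. Its sliding friction on the pan under its own weight is anything from 1.5 to 9 N, so feel the steady sliding force before it meets the stops.
- scale: Fixed grey bench scale, housing 250 mm (its x) by 150 mm (its y), top 50 mm above the bench. Origin: centre of its underside on the bench. Its x axis points from the button end towards the pan and the roller stops; the pan centre lies at x = +45 mm, the green button at x = -90, y = -36 mm (a small dark display beside it at y = +36).
- pan: Round aluminium pan, 108 mm across, top 70 mm above the bench, axes as the scale's. Origin: centre of its top face. Its sprung mount gives about 1 mm per 20 N sideways and 1 mm per 5 N downwards, and springs back. Two lugs on its +x side carry the roller stops. A flange touching both stops is exactly centred. Never load it with over 35 N in all.
- confirm (a joint): Travel of the green push button, m: 0 up, 0.006 fully down; sprung, about 5 N to push fully down, rises when let go.
- confirm_top (a point): Centre of the top of the green button, 26 mm across, on a black base on the scale's housing. It is pressed straight down.
- spray_can: Bystander: closed can with a blue label, 60 mm across, 160 mm tall, standing on the bench. Origin: centre of its underside.
- brush: Bystander: hand brush lying on the bench.
- bracket: Bystander: bare steel angle bracket, 80 by 50 mm, 50 mm tall, lying on the bench. Origin: underside centre of its flat leg.
- stops: Two brass stops on the pan: rollers 10 mm across, 14 mm tall, 55 mm from the pan centre at +55 and -55 degrees from its +x axis. Origin and axes as the pan's. Held home with the hub not gripped, they must bear 4 N or more (summed) for 0.3 s; over 13 N spoils the scale. Each newton of push along +x above the sliding force puts 1.7 N on them: 4 to 5 N above is right. Yield to any sideways force.
There are look-alikes about, which are no part of the job. Of the things that look like the flange, the middle-sized one is meant.

How it is judged:
By the outcome, as a careful person would: the job done as asked, in the order asked, and still so for the second after the job is handed in, with the robot touching nothing.
It also fails if it takes over 72 s, if anything falls off the work surface, if the arm or the gripper's body presses on something with over 40 N, if the wrist force passes 120 N, or if a joint passes its speed limit or range.

## Working session

There is one attempt and no reset: what is moved stays moved. The work goes in short steps, Python scripts to look and compute and a tool call to move; the robot and the scene stay as the last step left them, time stands still between calls to the robot, and variables do not carry over. Pictures are saved under pics/ and viewed, about 8 in all and at most 12, crops included, and the job is handed in when it is done.

Besides the shell and the picture viewer there is one more tool, called after "Call:" as name([rows], argument=value, ...), one row to a line, values as JSON. play_rows: Moves the arm, as the interface text tells. Its arguments: {"type":"object","properties":{"deltas":{"type":"array","items":{"type":"array","items":{"type":"array","items":{"type":"number"}}}}},"required":["deltas"]}

```bash
mkdir -p pics; cat > h.py <<'E'
import numpy as np, cv2
from workcell import ctrl, optics, hand_in
def cam(n):
    m=optics.camera_model(n); R=cv2.Rodrigues(np.array(m["rvec"],float))[0]
    return m,R,np.array(m["tvec"],float).ravel()
def ray(c,u,v,z):
    m,R,t=c; d=R.T@np.array([(u-m["cx"])/m["fx"],(v-m["cy"])/m["fy"],1]); o=-R.T@t
    return o+d*(z-o[2])/d[2]
def proj(c,p):
    m,R,t=c; q=R@np.array(p)+t; return np.array([m["fx"]*q[0]/q[2]+m["cx"],m["fy"]*q[1]/q[2]+m["cy"]])
def save(n,f):
    im=optics.capture(n); cv2.imwrite(f"pics/{f}.png",im[:,:,::-1]); return im
E
python3 - <<'E'
from h import *
print(ctrl.get_state(), ctrl.tcp_to_tips)
for n in ("scene","side","wrist"):
    c=cam(n); print(n,c[0]["fx"],-c[1].T@c[2], c[1][2]); 
a=save("scene","a1"); b=save("side","b1"); save("wrist","w1")
E
```

```text
{'time': 0.0, 'joint_pos': array([-1.47264641e+00,  2.59197117e-01,  2.07337187e-02,  1.33372330e+00,
       -5.14512129e-06,  1.41818092e+00]), 'qd': array([-0.00092089, -0.00163022, -0.00058255, -0.00111591, -0.00039596,
       -0.00110893]), 'joint_torque': array([-4.26052875e-04, -5.55647349e+01,  3.44522524e+01,  1.38273856e-02,
       -1.07909862e-04,  1.43547305e-05]), 'ee_pos': array([ 0.13643735, -0.53251223,  0.24165246]), 'orientation': array([-2.48100893e+00,  1.92558482e+00,  1.50707191e-03]), 'contact_force': array([-0.17046972, -0.38711155, -0.06160125]), 'wrist_torque': array([ 0.03651483, -0.00622892, -0.03151065]), 'width': 1.0000868561181018} 0.011
scene 440.94423875430425 [ 0.95115917 -0.52501031  1.17765461] [-0.33953968  0.44671734 -0.82774176]
side 421.108737612266 [0.22233638 0.8474439  1.03269199] [ 0.23325998 -0.62627893 -0.74388473]
wrist 272.5111797525962 [ 0.21245531 -0.51394335  0.37365697] [-0.29770341 -0.07382387 -0.95179972]
```

View pics/a1.png

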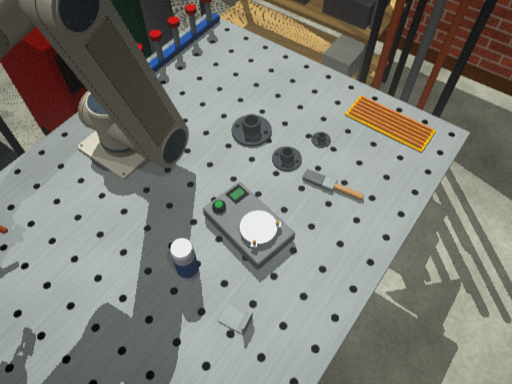

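View pics/b1.png

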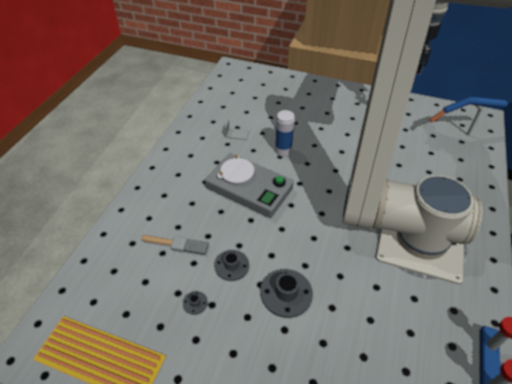

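The scene view shows three flanges: large at (252,130), middle at (287,158) and small at (321,140). The pan is at (258,227) and the green button at (219,205). In the side view the middle flange is at (232,264), the pan at (237,171) and the button at (280,181).

```bash
python3 - <<'E'
from h import *
S=dict(scene=dict(fl=(287,158),pan=(258,227),btn=(219,205)),side=dict(fl=(232,264),pan=(237,171),btn=(280,181)))
for n,f in (("scene","a1"),("side","b1")):
    im=cv2.imread(f"pics/{f}.png"); c=cam(n); hsv=cv2.cvtColor(im,cv2.COLOR_BGR2HSV); H,Sa,V=cv2.split(hsv)
    def comp(mask,p,r):
        m=np.zeros_like(mask); cv2.circle(m,p,r,255,-1); m&=mask
        k,l,s,ce=cv2.connectedComponentsWithStats(m); i=1+np.argmax(s[1:,4]); return (l==i).astype('uint8')*255,s[i]
    m,s=comp(((V>215)&(Sa<40)).astype('uint8')*255,S[n]['pan'],30)
    cn=max(cv2.findContours(m,0,2)[0],key=len); pts=np.array([ray(c,u,v,.07) for u,v in cn[:,0]])
    (cx,cy),r=cv2.minEnclosingCircle(cn.astype('f4')); q,rr=cv2.minEnclosingCircle((pts[:,:2]*1000).astype('f4')); print(n,"pan",s,q,rr)
    m,s=comp(((H>40)&(H<85)&(Sa>120)).astype('uint8')*255,S[n]['btn'],9)
    M=cv2.moments(m,True);print("btn",s,ray(c,M['m10']/M['m00'],M['m01']/M['m00'],.066))
    m,s=comp((V<100).astype('uint8')*255,S[n]['fl'],24)
    cn=max(cv2.findContours(m,0,2)[0],key=len); pts=np.array([ray(c,u,v,.008) for u,v in cn[:,0]])
    q,rr=cv2.minEnclosingCircle((pts[:,:2]*1000).astype('f4')); print("fl",s,q,rr, np.round(pts.min(0),3),np.round(pts.max(0),3))
    # brass
    B=((H>12)&(H<30)&(Sa>90)).astype('uint8')*255; mm=np.zeros_like(B); cv2.circle(mm,S[n]['pan'],34,255,-1)
    k,l,s,ce=cv2.connectedComponentsWithStats(B&mm)
    for i in range(1,k): print("brass",s[i],ray(c,*ce[i],.077))
    u,v=S[n]['pan']
    cr=cv2.resize(im[v-40:v+50,u-60:u+60],None,fx=4,fy=4,interpolation=2); u,v=S[n]['fl']
    cr2=cv2.resize(im[v-35:v+35,u-60:u+60],None,fx=3,fy=3,interpolation=2)
    cv2.imwrite(f"pics/crop_{n}.png",np.vstack([cr,cv2.copyMakeBorder(cr2,0,0,0,120,0)]))
a=cv2.imread("pics/crop_scene.png");b=cv2.imread("pics/crop_side.png")
cv2.imwrite("pics/c1.png",cv2.resize(np.hstack([a,b]),(800,475)))
E
```

```text
scene pan [240 211  37  35 939] (593.724853515625, -30.288742065429688) 57.810218811035156
btn [215 201   8   7  50] [ 0.45174665 -0.03212068  0.066     ]
fl [272 147  29  25 556] (499.2516784667969, 267.77691650390625) 51.423824310302734 [0.448 0.217 0.008] [0.546 0.317 0.008]
brass [276 221   3   4  10] [0.63080782 0.01404124 0.077     ]
brass [253 240   3   4   8] [ 0.61386584 -0.07510721  0.077     ]Traceback (most recent call last):
  File "<stdin>", line 8, in <module>
  File "<stdin>", line 7, in comp
    return _wrapfunc(a, 'argmax', axis=axis, out=out, **kwds)
    return bound(*args, **kwds)
ValueError: attempt to get argmax of an empty sequence
```

```bash
cat > m.py <<'E'
from h import *
S=dict(scene=dict(fl=(287,158),pan=(258,227),btn=(219,205)),side=dict(fl=(232,264),pan=(237,171),btn=(280,181)))
for n,f in (("scene","a1"),("side","b1")):
    im=cv2.imread(f"pics/{f}.png"); c=cam(n); hsv=cv2.cvtColor(im,cv2.COLOR_BGR2HSV); H,Sa,V=cv2.split(hsv)
    print(n,"pan px",hsv[S[n]['pan'][1],S[n]['pan'][0]],"btn px",hsv[S[n]['btn'][1],S[n]['btn'][0]])
    def comp(mask,p,r):
        m=np.zeros(mask.shape,'uint8'); cv2.circle(m,p,r,255,-1); m&=mask.astype('uint8')*255
        k,l,s,ce=cv2.connectedComponentsWithStats(m); i=1+np.argmax(s[1:,4]); return (l==i).astype('uint8')*255
    def circ(m,z,nm):
        cn=max(cv2.findContours(m,0,1)[0],key=len); P=np.array([ray(c,u,v,z)[:2]*1000 for u,v in cn[:,0]],'f4')
        print(n,nm,"moments",np.round(ray(c,*[cv2.moments(m,True)[k]/cv2.moments(m,True)['m00'] for k in('m10','m01')],z)*1000,1),"ell",np.round(cv2.fitEllipse(P)[0],1),np.round(cv2.fitEllipse(P)[1],1),P.min(0),P.max(0))
    v0=int(hsv[S[n]['pan'][1],S[n]['pan'][0],2])
    circ(comp((V>v0-35)&(Sa<50),S[n]['pan'],30),.07,"pan")
    circ(comp((H>40)&(H<85)&(Sa>120),S[n]['btn'],9),.066,"btn")
    circ(comp((V<100),S[n]['fl'],24),.006,"fl")
    B=((H>12)&(H<30)&(Sa>70)).astype('uint8')*255; mm=np.zeros_like(B); cv2.circle(mm,S[n]['pan'],36,255,-1)
    k,l,s,ce=cv2.connectedComponentsWithStats(B&mm)
    for i in range(1,k): print("brass",s[i],np.round(ray(c,*ce[i],.077)*1000,1))
    u,v=S[n]['pan']; cr=cv2.resize(im[v-40:v+50,u-60:u+60],None,fx=3.3,fy=3.3,interpolation=2); u,v=S[n]['fl']
    cr2=cv2.resize(im[v-35:v+35,u-60:u+60],None,fx=3.3,fy=3.3,interpolation=2)
    cv2.imwrite(f"pics/crop_{n}.png",np.vstack([cr,cr2]))
cv2.imwrite("pics/c1.png",np.hstack([cv2.imread(f"pics/crop_{n}.png") for n in S]))
E
python3 m.py
```

```text
scene pan px [ 90   3 237] btn px [ 67 176 167]
scene pan moments [592.7 -26.3  70. ] ell [592.1 -25.9] [102.8 106.3] [539.3884  -85.21686] [645.0382    27.278536]
scene btn moments [451.7 -32.1  66. ] ell [451.7 -32.1] [22.7 23.3] [439.42017  -44.686504] [462.8341   -19.566986]
scene fl moments [497.3 267.4   6. ] ell [496.9 268.2] [ 94.2 100. ] [447.10117 218.23686] [545.735   318.44724]
brass [276 220   3   5  11] [630.4  14.6  77. ]
brass [253 240   3   4  10] [613.7 -74.7  77. ]
side pan px [132   7 191] btn px [ 68 168 111]
side pan moments [592.4 -26.6  70. ] ell [593.4 -27.5] [105.4 111. ] [539.9484  -83.84738] [646.47943   25.693132]
side btn moments [452.7 -33.3  66. ] ell [452.6 -33.4] [26.  27.1] [439.4011   -47.513985] [466.9717   -19.622564]
side fl moments [494.4 272.1   6. ] ell [494.9 270.8] [94.4 98.7] [446.21786 221.56914] [544.31085 319.99536]
brass [235 155   2   2   3] [616.6 -79.2  77. ]
brass [220 172   2   2   3] [633.8   9.6  77. ]
```

View pics/c1.png

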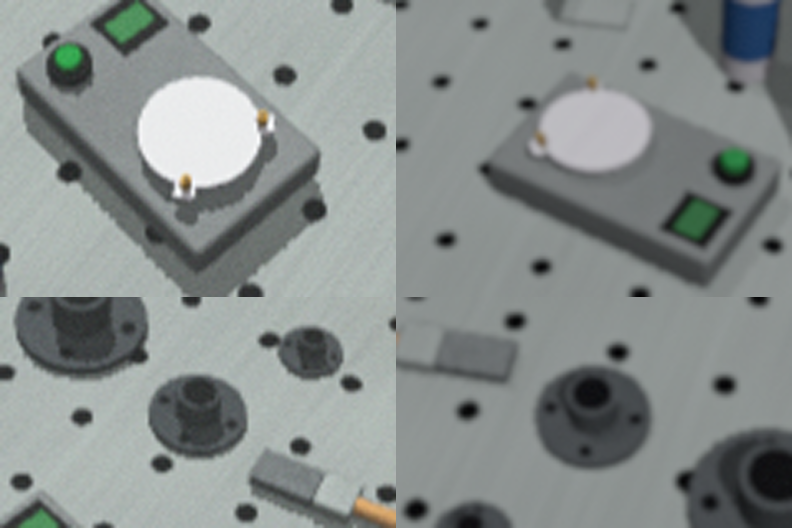

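The crop shows the pan centre near (593,-27) mm, with the two brass rollers on the +x side. The middle flange is at about (496,269) mm, and the scale yaw is about -11°.

```bash
cat >> h.py <<'E'
from scipy.spatial.transform import Rotation as Ro
def target(yaw): # tool down, tool x at world yaw
    c,s=np.cos(yaw),np.sin(yaw); return Ro.from_matrix(np.array([[c,s,0],[s,-c,0],[0,0,-1.]]))
def plan(p,yaw,n,p0=None,R0=None):
    s=ctrl.get_state(); p0=s["ee_pos"] if p0 is None else p0; R0=Ro.from_rotvec(s["orientation"]) if R0 is None else R0
    R1=target(yaw); w=(R0.inv()*R1).as_rotvec(); st=(np.array(p)-p0)/n
    print("rot rows",np.round(w/n,4),"total",np.round(w,3))
    for k in range(n):
        R=R0*Ro.from_rotvec(w*k/n); print(np.round(R.inv().apply(st)*1000,1).tolist(),end=" ")
    print(); return np.array(p),R1
E
python3 - <<'E'
from h import *
for n,px in (("scene",[(252,133),(321,141),(181,270),(333,185)]),("side",[(286,293),(195,303)])):
    for p in px: print(n,p,np.round(ray(cam(n),*p,.008),3))
a,b=plan((0.42,-0.13,0.24),np.radians(-8.5),10)
plan((0.496,0.2695,0.17),np.radians(37),10,a,b)
E
```

```text
scene (252, 133) [0.337 0.29  0.008]
scene (321, 141) [0.551 0.401 0.008]
scene (181, 270) [ 0.479 -0.242  0.008]
scene (333, 185) [0.678 0.266 0.008]
side (286, 293) [0.324 0.303 0.008]
side (195, 303) [0.541 0.413 0.008]
rot rows [-1.000e-04  1.000e-04 -1.172e-01] total [-1.000e-03  1.000e-03 -1.172e+00]
[-32.0, -37.5, 0.2] [-27.4, -40.9, 0.2] [-22.4, -43.9, 0.2] [-17.1, -46.2, 0.2] [-11.6, -47.9, 0.2] [-5.9, -48.9, 0.2] [-0.2, -49.2, 0.2] [5.6, -48.9, 0.2] [11.3, -47.9, 0.2] [16.8, -46.3, 0.2] 
rot rows [ 0.      0.     -0.0794] total [ 0.     0.    -0.794]
[1.6, -40.6, 7.0] [4.8, -40.4, 7.0] [8.0, -39.9, 7.0] [11.2, -39.1, 7.0] [14.2, -38.1, 7.0] [17.2, -36.9, 7.0] [20.1, -35.4, 7.0] [22.8, -33.7, 7.0] [25.4, -31.8, 7.0] [27.8, -29.6, 7.0]
```

Call:
play_rows([
  [[-32,-37.5,0,0,0,-0.117,1],[-27.4,-40.9,0,0,0,-0.117,1],[-22.4,-43.9,0,0,0,-0.117,1],[-17.1,-46.2,0,0,0,-0.117,1],[-11.6,-47.9,0,0,0,-0.117,1],[-5.9,-48.9,0,0,0,-0.117,1],[0,-49,0,0,0,-0.117,1],[5.6,-48.9,0,0,0,-0.117,1],[11.3,-47.9,0,0,0,-0.117,1],[16.8,-46.3,0,0,0,-0.117,1],[1.6,-40.6,7,0,0,-0.079,1],[4.8,-40.4,7,0,0,-0.079,1],[8,-40,7,0,0,-0.079,1],[11.2,-39,7,0,0,-0.079,1],[14.2,-38,7,0,0,-0.079,1],[17.2,-37,7,0,0,-0.079,1],[20,-35.5,7,0,0,-0.079,1],[22.8,-33.7,7,0,0,-0.079,1],[25.4,-31.8,7,0,0,-0.079,1],[27.8,-29.6,7,0,0,-0.079,1]],
])

```text
time: 2.15
ee_pos: [0.4976, 0.2705, 0.1718]
orientation: [2.98, 0.993, -0.0]
contact_force: [0.3, -0.3, -0.5]
width: 0.997
```

```bash
python3 - <<'E'
from h import *
save("wrist","w0")
im=save("wrist","w2"); c=cam("wrist"); s=ctrl.get_state(); print(s["time"],s["ee_pos"],s["orientation"],s["contact_force"])
print(proj(c,(.496,.2695,.04)),proj(c,(.496,.2695,.008)))
plan((0.496,0.2695,0.022),np.radians(37),5)
E
```

```text
2.25 [0.49749242 0.27252042 0.1705549 ] [-2.97816203e+00 -9.97468242e-01  2.43779569e-03] [ 0.48001278 -0.5244191   0.65700936]
[250.60918952 190.21199291] [250.87602572 181.94277519]
rot rows [-0.0003  0.0002  0.0001] total [-0.001  0.001  0.001]
[-0.6, 0.3, 29.7] [-0.6, 0.3, 29.7] [-0.6, 0.3, 29.7] [-0.6, 0.3, 29.7] [-0.6, 0.3, 29.7]
```

View pics/w2.png

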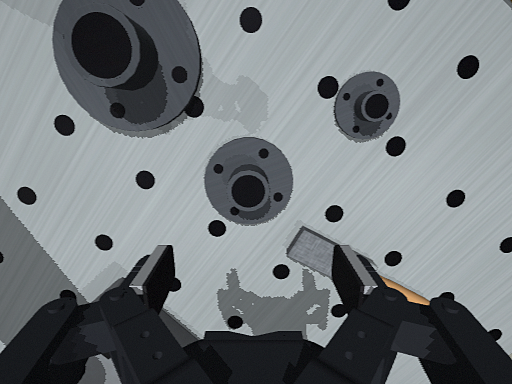

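The wrist view shows the middle flange with its hub top at about (248,190) and plate centre at about (249,181). Both are within 1 to 2 px of the prediction.

```bash
python3 - <<'E'
from h import *
im=cv2.imread("pics/w2.png"); c=cam("wrist"); V=cv2.cvtColor(im,cv2.COLOR_BGR2HSV)[:,:,2]
m=(V<115).astype('uint8')*255; r=np.zeros_like(m); cv2.circle(r,(249,181),50,255,-1); m&=r
cn=max(cv2.findContours(m,0,1)[0],key=cv2.contourArea); h=cv2.convexHull(cn)
P=np.array([ray(c,u,v,.008)[:2]*1000 for u,v in h[:,0]],'f4'); print(cv2.minEnclosingCircle(P),cv2.fitEllipse(P))
print(ray(c,248,190.5,.04))
E
```

```text
((494.8258361816406, 266.5898132324219), 51.4183235168457) ((494.80316162109375, 266.7702331542969), (99.17312622070312, 102.49893188476562), 43.796714782714844)
[0.49408456 0.2676751  0.04      ]
```

Call:
play_rows([
  [[-1.5,0.8,35,0,0,0,1],[-1.5,0.8,35,0,0,0,1],[-1.5,0.9,35,0,0,0,1],[-0.5,0,25,0,0,0,1],[0,0,12,0,0,0,1],[0,0,5,0,0,0,1],[0,0,0,0,0,0,1],[0,0,0,0,0,0,-1],[0,0,0,0,0,0,-1],[0,0,0,0,0,0,-1],[0,0,0,0,0,0,-1],[0,0,0,0,0,0,-1],[0,0,0,0,0,0,-1],[0,0,0,0,0,0,-1]],
])

```text
time: 3.65
ee_pos: [0.4964, 0.2644, 0.0269]
orientation: [-2.982, -0.988, -0.006]
contact_force: [2.4, 1.1, 8.6]
width: 0.491
```

Call:
play_rows([
  [[0,0,-10,0,0,0,-1],[0,0,-30,0,0,0,-1],[0,0,-40,0,0,0,-1],[0,0,-40,0,0,0,-1],[0,0,-20,0,0,0,-1],[0,0,0,0,0,0,-1],[0,0,0,0,0,0,-1],[0,0,0,0,0,0,-1]],
])

```text
time: 4.45
ee_pos: [0.494, 0.2634, 0.1633]
orientation: [2.982, 0.988, -0.006]
contact_force: [-0.8, -0.5, -7.4]
width: 0.493
```

```bash
python3 - <<'E'
from h import *
for i in range(4):
    im=save("wrist","w3"); s=ctrl.get_state(); print(s["time"],s["ee_pos"].round(4),s["orientation"].round(3),s["contact_force"].round(2),s["width"])
c=cam("wrist"); R=Ro.from_rotvec(s["orientation"])
for y in (-4,0,4): print(y,proj(c,s["ee_pos"]+R.apply([0,y/1000,-.018])))
E
```

```text
4.5 [0.4941 0.2634 0.1633] [ 2.982  0.988 -0.006] [-0.52  0.22 -7.43] 0.49579172400249716
4.55 [0.4943 0.2635 0.1635] [ 2.982  0.988 -0.005] [-0.18 -0.42 -7.03] 0.48867028721243466
4.6 [0.4945 0.2636 0.1638] [ 2.982  0.988 -0.004] [ 0.37  0.22 -8.33] 0.49264966223439527
4.65 [0.4947 0.2636 0.1641] [ 2.982  0.988 -0.003] [-0.5   0.28 -7.26] 0.49269195577563024
-4 [253.9792953  268.61471806]
0 [253.97150208 275.77670767]
4 [253.96385135 282.80775378]
```

View pics/w3.png

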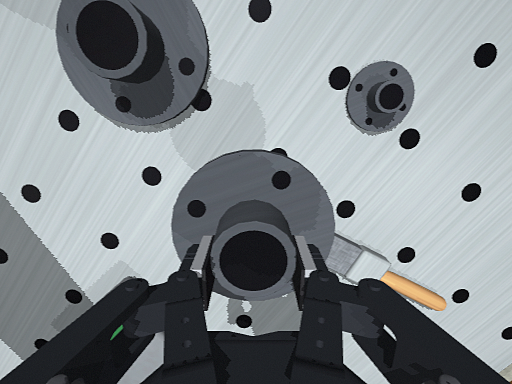

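The wrist view shows the flange held by its hub. The hub bore is at about (253,261) and the plate spans columns 172 to 335.

```bash
python3 - <<'E'
from h import *
s=ctrl.get_state(); c=cam("wrist"); R=Ro.from_rotvec(s["orientation"])
for y in (-8,-4,0):
  P=lambda x,yy,z: proj(c,s["ee_pos"]+R.apply(np.array([x,y+yy,z])/1000)).round(1)
  print(y,"bore",P(0,0,-13),"plate top/left/right",P(0,-50,19),P(0,-50,27),P(-50,0,19),P(50,0,19),"hub front top edge",P(0,22,-13),P(0,-22,-13))
E
```

```text
-8 bore [254.  255.9] plate top/left/right [253.8 145.3] [253.8 143.4] [171.2 228.4] [336.3 228.4] hub front top edge [253.9 293.3] [254.  214.5]
-4 bore [253.9 263. ] plate top/left/right [253.8 152.5] [253.8 150.4] [171.8 234.4] [335.7 234.4] hub front top edge [253.9 299.8] [254.  222.3]
0 bore [253.9 269.9] plate top/left/right [253.8 159.7] [253.8 157.2] [172.4 240.3] [335.1 240.3] hub front top edge [253.9 306.1] [254. 230.]
```

```bash
python3 - <<'E'
from h import *
plan((0.5861,-0.030,0.135),np.radians(-11.2),10)
E
```

```text
rot rows [0.     0.0002 0.0835] total [0.    0.002 0.835]
[-10.2, 29.0, 2.9] [-7.7, 29.8, 2.9] [-5.2, 30.3, 2.9] [-2.7, 30.6, 2.9] [-0.1, 30.8, 2.9] [2.5, 30.7, 2.9] [5.0, 30.3, 2.9] [7.5, 29.8, 2.9] [10.0, 29.1, 2.9] [12.4, 28.2, 2.9]
```

Call:
play_rows([
  [[-10.2,29,1,0,0,0.0835,-1],[-7.7,29.8,1,0,0,0.0835,-1],[-5.2,30.3,2,0,0,0.0835,-1],[-2.7,30.6,3,0,0,0.0835,-1],[0,30.8,3,0,0,0.0835,-1],[2.5,30.7,3,0,0,0.0835,-1],[5,30.3,3,0,0,0.0835,-1],[7.5,29.8,4,0,0,0.0835,-1],[10,29.1,4,0,0,0.0835,-1],[12.4,28.2,4,0,0,0.0835,-1],[0,0,0,0,0,0,-1],[0,0,0,0,0,0,-1],[0,0,0,0,0,0,-1],[0,0,0,0,0,0,-1]],
])

```text
time: 6.05
ee_pos: [0.5867, -0.0289, 0.1373]
orientation: [-3.127, 0.303, 0.0]
contact_force: [-0.4, 0.3, -7.5]
width: 0.495
```

```bash
python3 - <<'E'
from h import *
for i in range(6):
    im=save("wrist","w4"); s=ctrl.get_state(); print(s["time"],s["ee_pos"].round(4),s["orientation"].round(4),s["contact_force"].round(2))
c=cam("wrist"); 
C=np.array([.5929,-.0266]); a=np.radians(-11.2); X=np.array([np.cos(a),np.sin(a)]); Y=np.array([-X[1],X[0]])
for x,y,z in ((.0315,.045,.084),(.0315,-.045,.084),(0,.054,.07),(-.054,0,.07),(0,-.054,.07)): print((x,y),proj(c,[*(C+x*X+y*Y),z]).round(1))
plan((0.5861,-0.030,0.135),np.radians(-11.2),1)
E
```

```text
6.1 [ 0.5867 -0.0289  0.1374] [-3.1268e+00  3.0340e-01 -1.0000e-04] [ 0.05  0.32 -7.59]
6.15 [ 0.5868 -0.029   0.1374] [-3.1268e+00  3.0360e-01 -3.0000e-04] [ 0.23 -0.32 -8.06]
6.2 [ 0.5868 -0.0291  0.1375] [-3.1268e+00  3.0390e-01 -5.0000e-04] [-0.23  0.31 -7.68]
6.25 [ 0.5868 -0.0292  0.1375] [ 3.1268e+00 -3.0420e-01  4.0000e-04] [-0.23  0.05 -7.46]
6.3 [ 0.5868 -0.0293  0.1374] [-3.1268e+00  3.0450e-01 -3.0000e-04] [ 0.48  0.43 -8.  ]
6.35 [ 0.5869 -0.0294  0.1374] [ 3.1267e+00 -3.0480e-01  4.0000e-04] [ 0.08  1.98 -7.53]
(0.0315, 0.045) [307.3 151.6]
(0.0315, -0.045) [300.2 266.8]
(0, 0.054) [260.6 136. ]
(-0.054, 0) [190.7 206.4]
(0, -0.054) [259.4 266.8]
rot rows [ 0.     -0.0003  0.0011] total [ 0.    -0.     0.001]
[-0.6, 0.7, 2.4]
```

View pics/w4.png

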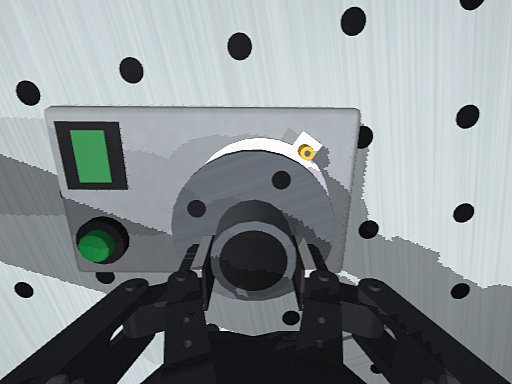

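The wrist view shows roller stop +y at (308,152), within 1 px of prediction. The housing's far top edge runs from (46,107) to (360,109), and the button top is at about (95,246).

```bash
python3 - <<'E'
from h import *
c=cam("wrist"); im=cv2.imread("pics/w4.png")
p=ray(c,50,107.5,.05);q=ray(c,355,109,.05); d=q-p; print(p,q,np.degrees(np.arctan2(d[1],d[0])),np.linalg.norm(d))
H,S,V=cv2.split(cv2.cvtColor(im,cv2.COLOR_BGR2HSV)); m=((H>50)&(H<80)&(S>140)).astype('uint8'); m[:200]=0;m[:,140:]=0;m[300:]=0
M=cv2.moments(m,True); u,v=M['m10']/M['m00'],M['m01']/M['m00']; print(u,v,M['m00'])
# triangulate with scene button
A=[];B=[]
for cc,uv in ((c,(u,v)),(cam("scene"),None),(cam("side"),None)):
    pass
for z in (.062,.066,.07,.075): print(z,ray(c,u,v,z).round(4), [np.round(ray(cam(n),*proj(cam(n),g),z),4) for n,g in (("scene",(.4517,-.0321,.066)),("side",(.4527,-.0333,.066)))])
C=np.array([.5929,-.0266]); a=np.radians(-11.2); X=np.array([np.cos(a),np.sin(a)]); Y=np.array([-X[1],X[0]]); print("pred btn",C-.135*X-.036*Y)
E
```

```text
[0.44893222 0.07665126 0.05      ] [0.67841748 0.03029201 0.05      ] -11.420848877002427 0.23412104617090923
96.0907029478458 245.5793650793651 882.0
0.062 [ 0.4491 -0.0375  0.062 ] [array([ 0.4499, -0.0303,  0.062 ]), array([ 0.4537, -0.0369,  0.062 ])]
0.066 [ 0.4521 -0.0358  0.066 ] [array([ 0.4517, -0.0321,  0.066 ]), array([ 0.4527, -0.0333,  0.066 ])]
0.07 [ 0.455  -0.0342  0.07  ] [array([ 0.4535, -0.0339,  0.07  ]), array([ 0.4517, -0.0297,  0.07  ])]
0.075 [ 0.4587 -0.0322  0.075 ] [array([ 0.4557, -0.0361,  0.075 ]), array([ 0.4506, -0.0251,  0.075 ])]
pred btn [ 0.45347862 -0.03569275]
```

Call:
play_rows([
  [[-0.6,0.6,6,0,0,0,-1],[0,0,10,0,0,0,-1],[0,0,10,0,0,0,-1],[0,0,4,0,0,0,-1],[0,0,2,0,0,0,-1],[0,0,0,0,0,0,-1],[0,0,0,0,0,0,-1],[0,0,0,0,0,0,-1]],
])

```text
time: 7.15
ee_pos: [0.5864, -0.0303, 0.1056]
orientation: [3.127, -0.306, 0.001]
contact_force: [0.0, -0.3, -7.4]
width: 0.493
```

Call:
play_rows([
  [[0,0,2,0,0,0,-1],[0,0,2,0,0,0,-1],[0,0,1,0,0,0,-1],[0,0,1,0,0,0,-1],[0,0,1,0,0,0,-1],[0,0,0,0,0,0,-1],[0,0,0,0,0,0,-1],[0,0,0,0,0,0,-1]],
])

```text
time: 7.95
ee_pos: [0.5862, -0.0303, 0.0983]
orientation: [3.127, -0.306, 0.0]
contact_force: [0.3, 0.3, -7.2]
width: 0.494
```

Call:
play_rows([
  [[0,0,0.7,0,0,0,-1],[0,0,0.7,0,0,0,-1],[0,0,0.6,0,0,0,-1],[0,0,0,0,0,0,-1],[0,0,0,0,0,0,-1],[0,0,0,0,0,0,-1]],
])

```text
time: 8.55
ee_pos: [0.5862, -0.0303, 0.0964]
orientation: [-3.127, 0.306, -0.0]
contact_force: [-0.4, -0.2, -6.6]
width: 0.495
```

Call:
play_rows([
  [[0,0,0.5,0,0,0,-1],[0,0,0.5,0,0,0,-1],[0,0,0.3,0,0,0,-1],[0,0,0,0,0,0,-1],[0,0,0,0,0,0,-1],[0,0,0,0,0,0,-1]],
])

```text
time: 9.15
ee_pos: [0.5863, -0.0303, 0.0952]
orientation: [3.127, -0.306, 0.001]
contact_force: [-1.5, 0.7, 0.6]
width: 0.489
```

Call:
play_rows([
  [[0,0,0,0,0,0,0.1],[0,0,0,0,0,0,0.2],[0,0,0,0,0,0,0.3],[0,0,0,0,0,0,0.4],[0,0,0,0,0,0,0.5],[0,0,0,0,0,0,0.5],[0,0,0,0,0,0,0.5],[0,0,0,0,0,0,0.5]],
])

```text
time: 9.95
ee_pos: [0.5862, -0.0303, 0.095]
orientation: [-3.127, 0.306, 0.0]
contact_force: [0.7, 0.4, -0.0]
width: 0.752
```

```bash
python3 - <<'E'
from h import *
F=[]
for i in range(6):
    im=save("wrist","w5"); s=ctrl.get_state(); F.append(s["contact_force"])
print(s["time"],s["ee_pos"].round(4),np.round(s["orientation"],4),s["width"]); print(np.round(F,2))
E
```

```text
10.25 [ 0.5862 -0.0303  0.095 ] [-3.1267  0.3058  0.    ] 0.7504716392925842
[[-0.16 -0.6   0.85]
 [-0.67 -0.21  0.39]
 [-0.15 -0.14 -0.89]
 [-0.16  0.72 -0.32]
 [ 0.46 -1.24  0.03]
 [-0.57 -0.1   0.19]]
```

View pics/w5.png

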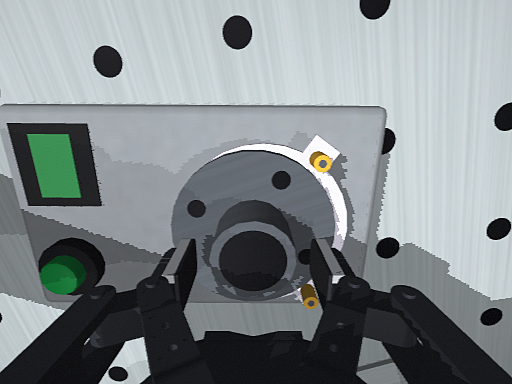

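The wrist view shows the hub released. The flange sits about 6 mm short of the rollers at (321,161) and (311,298), with the fingers open around the hub. Next I centre the pad on the hub and approach.

Call:
play_rows([
  [[0,-1.5,1,0,0,0,0.5],[0,-1.5,1,0,0,0,0.5],[0,-1.5,1,0,0,0,0.5],[2,0,0,0,0,0,0.5],[2,0,0,0,0,0,0.5],[2,0,0,0,0,0,0.5],[1,0,0,0,0,0,0.5],[0.5,0,0,0,0,0,0.5],[0,0,0,0,0,0,0.5],[0,0,0,0,0,0,0.5],[0,0,0,0,0,0,0.5]],
])

```text
time: 11.35
ee_pos: [0.5944, -0.0273, 0.092]
orientation: [3.127, -0.306, 0.0]
contact_force: [1.2, -0.2, 0.1]
width: 0.752
```

```bash
cat > f.py <<'E'
from h import *
import sys
F=[]
for i in range(int(sys.argv[1])): optics.capture("wrist"); s=ctrl.get_state(); F.append(s["contact_force"])
R=Ro.from_rotvec(s["orientation"]); f=R.inv().apply(F)
C=np.array([.5929,-.0266]); a=np.radians(-11.3); X=np.array([np.cos(a),np.sin(a)]); d=s["ee_pos"][:2]-C
print(s["time"],s["ee_pos"].round(5),"x_scale mm",round(1e3*d@X,2),"w",round(s["width"],3),"tool F",f.mean(0).round(2),"sd",f.std(0).round(2))
E
python3 f.py 6
```

```text
11.65 [ 0.59439 -0.02731  0.09201] x_scale mm 1.61 w 0.748 tool F [ 0.23  0.01 -0.07] sd [0.49 0.35 0.35]
```

Call:
play_rows([
  [[0.5,0,0,0,0,0,0.5],[0.5,0,0,0,0,0,0.5],[0.5,0,0,0,0,0,0.5],[0.5,0,0,0,0,0,0.5]],
])

```text
time: 12.05
ee_pos: [0.5964, -0.0277, 0.0919]
orientation: [3.127, -0.306, -0.0]
contact_force: [-0.1, 0.2, -0.2]
width: 0.751
```

Call:
play_rows([
  [[0.4,0,0,0,0,0,0.5],[0.4,0,0,0,0,0,0.5]],
])

```text
time: 12.25
ee_pos: [0.597, -0.0278, 0.092]
orientation: [-3.127, 0.306, 0.0]
contact_force: [-1.5, -0.3, 0.4]
width: 0.749
```

Call:
play_rows([
  [[0.4,0,0,0,0,0,0.5],[0.4,0,0,0,0,0,0.5]],
])

```text
time: 12.45
ee_pos: [0.5974, -0.0279, 0.0918]
orientation: [-3.127, 0.306, 0.002]
contact_force: [-3.5, -0.4, 1.2]
width: 0.75
```

```bash
python3 f.py 4
```

```text
12.65 [ 0.59747 -0.0279   0.09185] x_scale mm 4.73 w 0.753 tool F [-4.17  0.04 -1.06] sd [0.7  0.46 0.37]
```

Call:
play_rows([
  [[0.3,0,0,0,0,0,0.5],[0.3,0,0,0,0,0,0.5]],
])

```text
time: 12.85
ee_pos: [0.5984, -0.0281, 0.0919]
orientation: [-3.127, 0.306, 0.001]
contact_force: [-4.9, 0.5, 1.1]
width: 0.751
```

Call:
play_rows([
  [[0.3,0,0,0,0,0,0.5],[0.3,0,0,0,0,0,0.5]],
])

```text
time: 13.05
ee_pos: [0.5991, -0.0282, 0.092]
orientation: [-3.127, 0.306, 0.0]
contact_force: [-4.0, 0.7, 1.0]
width: 0.745
```

```bash
python3 f.py 6
```

```text
13.35 [ 0.59913 -0.02825  0.09197] x_scale mm 6.43 w 0.752 tool F [-3.94  0.13 -1.02] sd [0.38 0.45 0.31]
```

Call:
play_rows([
  [[0.3,0,0,0,0,0,0.5],[0.3,0,0,0,0,0,0.5]],
])

```text
time: 13.55
ee_pos: [0.5997, -0.0284, 0.092]
orientation: [3.127, -0.306, -0.0]
contact_force: [-3.9, 1.4, 0.2]
width: 0.749
```

Call:
play_rows([
  [[0.3,0,0,0,0,0,0.5]],
])

```text
time: 13.65
ee_pos: [0.6, -0.0284, 0.092]
orientation: [-3.127, 0.306, 0.0]
contact_force: [-4.3, 0.9, 1.0]
width: 0.753
```

Call:
play_rows([
  [[0.3,0,0,0,0,0,0.5]],
])

```text
time: 13.75
ee_pos: [0.6003, -0.0285, 0.092]
orientation: [3.127, -0.306, -0.0]
contact_force: [-3.7, 0.2, 0.4]
width: 0.746
```

Call:
play_rows([
  [[0.3,0,0,0,0,0,0.5]],
])

```text
time: 13.85
ee_pos: [0.6006, -0.0285, 0.092]
orientation: [-3.127, 0.306, 0.0]
contact_force: [-4.6, 0.6, 1.0]
width: 0.749
```

Call:
play_rows([
  [[0.3,0,0,0,0,0,0.5]],
])

```text
time: 13.95
ee_pos: [0.6009, -0.0286, 0.092]
orientation: [3.127, -0.306, 0.0]
contact_force: [-3.9, 2.3, 1.6]
width: 0.75
```

```bash
python3 f.py 8
```

```text
14.35 [ 0.60088 -0.0286   0.09197] x_scale mm 8.21 w 0.754 tool F [-3.97 -0.1  -1.15] sd [0.47 0.46 0.34]
```

Call:
play_rows([
  [[0.3,0,0,0,0,0,0.5],[0.3,0,0,0,0,0,0.5]],
])

```text
time: 14.55
ee_pos: [0.6015, -0.0287, 0.092]
orientation: [-3.127, 0.306, -0.0]
contact_force: [-4.5, 1.4, 0.7]
width: 0.749
```

Call:
play_rows([
  [[0.2,0,0,0,0,0,0.5]],
])

```text
time: 14.65
ee_pos: [0.6017, -0.0287, 0.092]
orientation: [3.127, -0.306, -0.0]
contact_force: [-4.0, 0.6, 1.2]
width: 0.748
```

Call:
play_rows([
  [[0.2,0,0,0,0,0,0.5]],
])

```text
time: 14.75
ee_pos: [0.6019, -0.0288, 0.092]
orientation: [-3.127, 0.306, -0.0]
contact_force: [-3.2, 0.8, 1.4]
width: 0.751
```

Call:
play_rows([
  [[0.2,0,0,0,0,0,0.5]],
])

```text
time: 14.85
ee_pos: [0.602, -0.0288, 0.092]
orientation: [-3.127, 0.306, 0.0]
contact_force: [-3.7, 0.7, 1.8]
width: 0.748
```

```bash
python3 f.py 4
```

```text
15.05 [ 0.60202 -0.02882  0.09195] x_scale mm 9.38 w 0.749 tool F [-4.81  0.02 -1.1 ] sd [0.47 0.2  0.17]
```

Call:
play_rows([
  [[0.2,0,0,0,0,0,0.5]],
])

```text
time: 15.15
ee_pos: [0.6021, -0.0288, 0.092]
orientation: [3.127, -0.306, -0.0]
contact_force: [-4.9, 1.3, 1.6]
width: 0.749
```

Call:
play_rows([
  [[0.2,0,0,0,0,0,0.5]],
])

```text
time: 15.25
ee_pos: [0.6023, -0.0289, 0.0919]
orientation: [-3.127, 0.306, 0.001]
contact_force: [-5.4, 0.0, 1.9]
width: 0.75
```

```bash
python3 f.py 5
```

```text
15.5 [ 0.60229 -0.0289   0.09194] x_scale mm 9.65 w 0.751 tool F [-5.49 -0.18 -1.68] sd [0.39 0.32 0.29]
```

Call:
play_rows([
  [[0.2,0,0,0,0,0,0.5],[0,0,0,0,0,0,0.5]],
])

```text
time: 15.7
ee_pos: [0.6024, -0.0289, 0.0919]
orientation: [3.127, -0.306, -0.001]
contact_force: [-5.2, 0.9, 2.7]
width: 0.749
```

```bash
python3 f.py 5
```

```text
15.95 [ 0.60241 -0.02891  0.09193] x_scale mm 9.78 w 0.75 tool F [-5.41  0.08 -1.49] sd [0.47 0.45 0.42]
```

Call:
play_rows([
  [[0.2,0,0,0,0,0,0.5],[0.2,0,0,0,0,0,0.5]],
])

```text
time: 16.15
ee_pos: [0.6026, -0.029, 0.0919]
orientation: [3.127, -0.306, -0.001]
contact_force: [-6.6, 0.5, 1.6]
width: 0.748
```

```bash
python3 f.py 5
```

```text
16.4 [ 0.60263 -0.02901  0.09188] x_scale mm 10.02 w 0.749 tool F [-6.56  0.51 -1.4 ] sd [0.36 0.6  0.65]
```

Call:
play_rows([
  [[0.2,0,0,0,0,0,0.5],[0.2,0,0,0,0,0,0.5]],
])

```text
time: 16.6
ee_pos: [0.6029, -0.0291, 0.0919]
orientation: [3.127, -0.306, -0.002]
contact_force: [-7.2, 1.1, 2.3]
width: 0.753
```

```bash
python3 f.py 6; python3 -c "
from h import *
im=save('wrist','w6')
cv2.imwrite('pics/w6c.png',cv2.resize(im[120:330,150:370,::-1],None,fx=2.8,fy=2.8,interpolation=2))
c=cam('wrist');C=np.array([.5929,-.0266]); a=np.radians(-11.3); X=np.array([np.cos(a),np.sin(a)]); Y=np.array([-X[1],X[0]])
for x,y,z in ((.0315,.045,.084),(.0315,-.045,.084),(0,.05,.0765),(0,.054,.0685),(-.022,0,.1085),(0,.022,.1085)): print((x,y),(2.8*(proj(c,[*(C+x*X+y*Y),z])-[150,120])).round(0))
"
```

```text
16.9 [ 0.60295 -0.02912  0.09188] x_scale mm 10.34 w 0.75 tool F [-6.56  0.72 -1.72] sd [0.44 0.3  0.17]
(0.0315, 0.045) [402. 145.]
(0.0315, -0.045) [383. 538.]
(0, 0.05) [236. 110.]
(0, 0.054) [238.  84.]
(-0.022, 0) [104. 427.]
(0, 0.022) [226. 313.]
```

View pics/w6c.png

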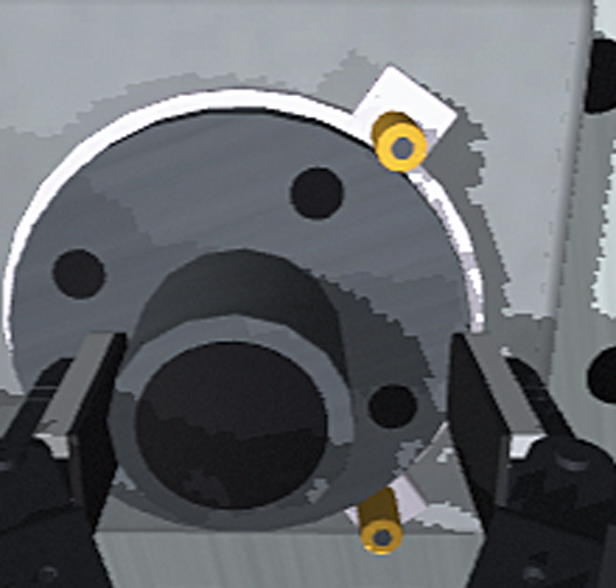

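The crop shows the flange against the +y roller at (400,145), with the other roller's contact hidden. A small force towards tool +y suggests it is touching one roller only, so I yield sideways.

Call:
play_rows([
  [[0,0.4,0,0,0,0,0.5],[0,0.4,0,0,0,0,0.5]],
])

```text
time: 17.15
ee_pos: [0.603, -0.0298, 0.0919]
orientation: [-3.127, 0.306, 0.001]
contact_force: [-4.6, 1.4, 1.8]
width: 0.75
```

```bash
python3 f.py 6
```

```text
17.45 [ 0.60307 -0.02982  0.09191] x_scale mm 10.61 w 0.75 tool F [-4.96  0.03 -1.38] sd [0.49 0.43 0.21]
```

Call:
play_rows([
  [[0.2,0.1,0,0,0,0,0.5],[0.2,0.1,0,0,0,0,0.5]],
])

```text
time: 17.65
ee_pos: [0.6033, -0.03, 0.0919]
orientation: [-3.127, 0.306, 0.001]
contact_force: [-5.8, 2.1, 1.5]
width: 0.752
```

```bash
python3 f.py 5
```

```text
17.9 [ 0.60331 -0.03004  0.09191] x_scale mm 10.88 w 0.752 tool F [-6.23 -0.47 -1.67] sd [0.39 0.54 0.37]
```

Call:
play_rows([
  [[0.2,0,0,0,0,0,0.5],[0.2,0,0,0,0,0,0.5]],
])

```text
time: 18.1
ee_pos: [0.6035, -0.0301, 0.0919]
orientation: [-3.127, 0.306, 0.002]
contact_force: [-6.5, 1.6, 1.7]
width: 0.749
```

```bash
python3 f.py 6
```

```text
18.4 [ 0.60348 -0.03009  0.09183] x_scale mm 11.06 w 0.752 tool F [-6.79 -0.33 -1.91] sd [0.64 0.71 0.43]
```

Call:
play_rows([
  [[0.2,0.1,0,0,0,0,0.5],[0.2,0.1,0,0,0,0,0.5]],
])

```text
time: 18.6
ee_pos: [0.6037, -0.0302, 0.0918]
orientation: [-3.126, 0.306, 0.002]
contact_force: [-6.7, 2.6, 2.2]
width: 0.747
```

```bash
python3 f.py 6
```

```text
18.9 [ 0.60366 -0.0302   0.09182] x_scale mm 11.26 w 0.749 tool F [-7.75 -0.6  -2.39] sd [0.62 0.26 0.43]
```

Call:
play_rows([
  [[0.1,-0.2,-0.2,0,0,0,0.5],[0.1,0,-0.1,0,0,0,0.5]],
])

```text
time: 19.1
ee_pos: [0.6037, -0.0301, 0.092]
orientation: [-3.126, 0.306, 0.003]
contact_force: [-8.2, 1.9, 1.5]
width: 0.75
```

```bash
python3 f.py 6
```

```text
19.4 [ 0.60373 -0.03013  0.09199] x_scale mm 11.31 w 0.751 tool F [-7.72 -0.09 -1.37] sd [0.43 0.27 0.47]
```

Call:
play_rows([
  [[0.2,0,0,0,0,0,0.5],[0.1,0,0,0,0,0,0.5]],
])

```text
time: 19.6
ee_pos: [0.6039, -0.0302, 0.0919]
orientation: [-3.126, 0.306, 0.004]
contact_force: [-8.7, 0.4, 1.5]
width: 0.756
```

```bash
python3 f.py 6
```

```text
19.9 [ 0.60385 -0.03015  0.09193] x_scale mm 11.43 w 0.75 tool F [-8.33  0.09 -1.62] sd [0.31 0.49 0.43]
```

Call:
play_rows([
  [[0,0.2,0,0,0,0,0.5],[0,0.2,0,0,0,0,0.5]],
])

```text
time: 20.1
ee_pos: [0.6038, -0.0304, 0.092]
orientation: [-3.126, 0.305, 0.003]
contact_force: [-8.0, 3.1, 1.2]
width: 0.748
```

```bash
python3 f.py 6
```

```text
20.4 [ 0.60384 -0.03034  0.09194] x_scale mm 11.46 w 0.75 tool F [-8.74 -1.15 -1.59] sd [0.24 0.31 0.31]
```

Call:
play_rows([
  [[0.1,-0.4,0,0,0,0,0.5],[0,-0.4,0,0,0,0,0.5]],
])

```text
time: 20.6
ee_pos: [0.604, -0.0299, 0.092]
orientation: [3.127, -0.306, -0.004]
contact_force: [-8.0, 0.3, 1.4]
width: 0.748
```

```bash
python3 f.py 6
```

```text
20.9 [ 0.60395 -0.02998  0.09191] x_scale mm 11.49 w 0.748 tool F [-8.24  0.88 -1.88] sd [0.48 0.6  0.49]
```

Sideways probes both ways met resistance and the push force stayed steady, so both stops are touched. I recentre sideways, then hold.

Call:
play_rows([
  [[0.1,0.3,0,0,0,0,0.5],[0,0,0,0,0,0,0.5],[0,0,0,0,0,0,0.5],[0,0,0,0,0,0,0.5]],
])

```text
time: 21.3
ee_pos: [0.604, -0.0301, 0.0919]
orientation: [-3.127, 0.306, 0.004]
contact_force: [-8.9, 2.7, 1.8]
width: 0.75
```

```bash
python3 f.py 10
```

```text
21.8 [ 0.60395 -0.03012  0.09192] x_scale mm 11.53 w 0.748 tool F [-8.77  0.32 -1.89] sd [0.68 0.54 0.44]
```

Call:
play_rows([
  [[-0.5,0,0,0,0,0,0.5],[-0.5,0,0,0,0,0,0.5],[-1,0,0,0,0,0,0.5],[-1.5,0,0,0,0,0,0.5],[-2.5,0,0,0,0,0,0.5],[-3,0,0,0,0,0,0.5],[-2,0,0,0,0,0,0.5],[0,0,0,0,0,0,0.5],[0,0,-5,0,0,0,0.5],[0,0,-15,0,0,0,0.5],[0,0,-25,0,0,0,0.5],[0,0,-25,0,0,0,0.5],[0,0,-10,0,0,0,0.5],[0,0,0,0,0,0,0.5]],
])

```text
time: 23.2
ee_pos: [0.5951, -0.0284, 0.1737]
orientation: [3.126, -0.306, 0.005]
contact_force: [0.2, 0.2, -0.2]
width: 0.752
```

```bash
python3 - <<'E'
from h import *
im=save("wrist","w7"); s=ctrl.get_state(); print(s["time"],s["ee_pos"],s["contact_force"])
c=cam('wrist');C=np.array([.5929,-.0266]); a=np.radians(-11.3); X=np.array([np.cos(a),np.sin(a)]); Y=np.array([-X[1],X[0]])
for x,y,z in ((.0315,.045,.084),(.0315,-.045,.084),(0,.05,.0765),(0,0,.1085)): print((x,y),proj(c,[*(C+x*X+y*Y),z]).round(1))
cv2.imwrite('pics/w7c.png',cv2.resize(im[80:330,130:380,::-1],None,fx=2.4,fy=2.4,interpolation=2))
E
```

```text
23.25 [ 0.59447479 -0.02825172  0.17228723] [ 0.41445965  0.49424687 -0.18700169]
(0.0315, 0.045) [289.9 148.1]
(0.0315, -0.045) [285.6 247.9]
(0, 0.05) [250.8 140.7]
(0, 0) [250.5 211.3]
```

View pics/w7c.png

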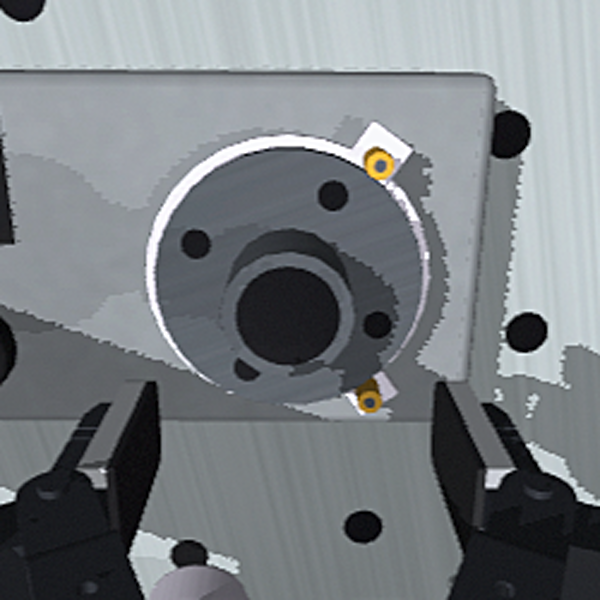

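The crop shows the flange seated against both rollers, at (380,163) and (370,400), with an even rim of pan visible around it. Next is the button.

```bash
python3 - <<'E'
from h import *
plan((0.4535,-0.0357,0.172),np.radians(-11.3),4)
E
```

```text
rot rows [-0.     -0.0002  0.0006] total [-0.    -0.001  0.002]
[-34.2, 8.7, 0.0] [-34.2, 8.7, 0.1] [-34.2, 8.7, 0.1] [-34.2, 8.7, 0.1]
```

Call:
play_rows([
  [[-34,8.6,0,0,0,0,-1],[-34,8.6,0,0,0,0,-1],[-34,8.6,0,0,0,0,-1],[-34,8.6,0,0,0,0,-1],[0,0,25,0,0,0,-1],[0,0,25,0,0,0,-1],[0,0,18,0,0,0,-1],[0,0,9,0,0,0,-1],[0,0,3,0,0,0,-1],[0,0,0,0,0,0,-1],[0,0,0,0,0,0,-1],[0,0,0,0,0,0,-1],[0,0,0,0,0,0,-1]],
])

```text
time: 24.55
ee_pos: [0.4546, -0.0357, 0.0928]
orientation: [3.127, -0.306, 0.002]
contact_force: [0.3, -0.5, -0.6]
width: 0.003
```

```bash
python3 f.py 2; python3 -c "
from h import *
save('wrist','w8')"
```

```text
24.65 [ 0.4544  -0.03566  0.09259] x_scale mm -134.04 w -0.002 tool F [ 0.53  0.51 -0.2 ] sd [0.29 0.04 0.46]
```

View pics/w8.png

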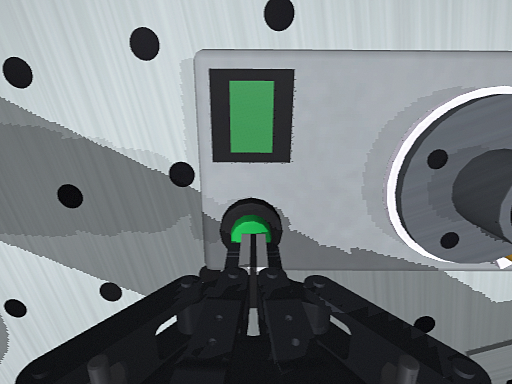

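The wrist view shows the shut fingertips over the green button at (250,232).

Call:
play_rows([
  [[0,0,6,0,0,0,-1],[0,0,5,0,0,0,-1],[0,0,2,0,0,0,-1],[0,0,2,0,0,0,-1],[0,0,1,0,0,0,-1],[0,0,0,0,0,0,-1]],
])

```text
time: 25.3
ee_pos: [0.4544, -0.0357, 0.0769]
orientation: [3.126, -0.306, 0.001]
contact_force: [-2.4, 0.3, 10.6]
width: 0.002
```

Call:
play_rows([
  [[0,0,1,0,0,0,-1],[0,0,1,0,0,0,-1],[0,0,0,0,0,0,-1]],
])

```text
time: 25.6
ee_pos: [0.4546, -0.0357, 0.0765]
orientation: [3.126, -0.306, 0.004]
contact_force: [-9.7, 2.2, 33.9]
width: -0.002
```

Call:
play_rows([
  [[0,0,1,0,0,0,-1],[0,0,1,0,0,0,-1],[0,0,0,0,0,0,-1]],
])

```text
time: 25.9
ee_pos: [0.4547, -0.0357, 0.0761]
orientation: [3.126, -0.305, 0.006]
contact_force: [-14.5, 4.0, 56.6]
width: 0.002
```

The button bottomed hard; that was more steps than needed. I back off and check the travel from the spring force.

Call:
play_rows([
  [[0,0,-2,0,0,0,-1],[0,0,-2,0,0,0,-1],[0,0,-1,0,0,0,-1],[0,0,0,0,0,0,-1],[0,0,0,0,0,0,-1]],
])

```text
time: 26.4
ee_pos: [0.4543, -0.0356, 0.0773]
orientation: [-3.127, 0.306, -0.0]
contact_force: [0.1, 0.5, 5.0]
width: 0.001
```

```bash
python3 f.py 5
```

```text
26.65 [ 0.45435 -0.03566  0.07721] x_scale mm -134.09 w 0.0 tool F [ 0.38 -0.19 -4.67] sd [0.4  0.43 0.26]
```

Call:
play_rows([
  [[0,0,-2,0,0,0,-1],[0,0,0,0,0,0,-1],[0,0,0,0,0,0,-1]],
])

```text
time: 26.95
ee_pos: [0.4543, -0.0357, 0.0793]
orientation: [3.127, -0.306, 0.0]
contact_force: [1.7, 0.4, 4.3]
width: -0.003
```

```bash
python3 f.py 5
```

```text
27.2 [ 0.45433 -0.03564  0.07928] x_scale mm -134.12 w 0.0 tool F [ 1.41  0.09 -3.12] sd [0.47 0.6  0.54]
```

The spring force was about 4.7 N at the bottom, easing by about 0.75 N/mm as I backed off. That fits the full 6 mm of travel, so I move clear.

Call:
play_rows([
  [[0,0,-5,0,0,0,-1],[0,0,-15,0,0,0,-1],[0,0,-30,0,0,0,-1],[0,0,-40,0,0,0,-1],[0,0,-40,0,0,0,-1],[-20,-20,-20,0,0,0,-1],[-20,-30,0,0,0,0,-1],[0,-40,0,0,0,0,-1],[0,-40,0,0,0,0,-1],[0,-40,0,0,0,0,-1],[0,0,0,0,0,0,-1],[0,0,0,0,0,0,-1],[0,0,0,0,0,0,-1],[0,0,0,0,0,0,-1]],
])

```text
time: 28.6
ee_pos: [0.4477, 0.138, 0.2293]
orientation: [3.126, -0.308, -0.001]
contact_force: [0.2, -0.4, -0.3]
width: -0.0
```

```bash
python3 f.py 2; python3 - <<'E'
from h import *
a=save("scene","a9");b=save("side","b9")
x=cv2.resize(a[120:330,150:350,::-1],(400,420),interpolation=2);y=cv2.resize(b[80:290,150:350,::-1],(400,420),interpolation=2)
cv2.imwrite("pics/fin.png",np.hstack([x,y]))
E
```

```text
28.7 [0.44788 0.13803 0.22935] x_scale mm -174.47 w 0.003 tool F [ 0.4  -0.07  0.17] sd [0.   0.04 0.04]
```

View pics/fin.png

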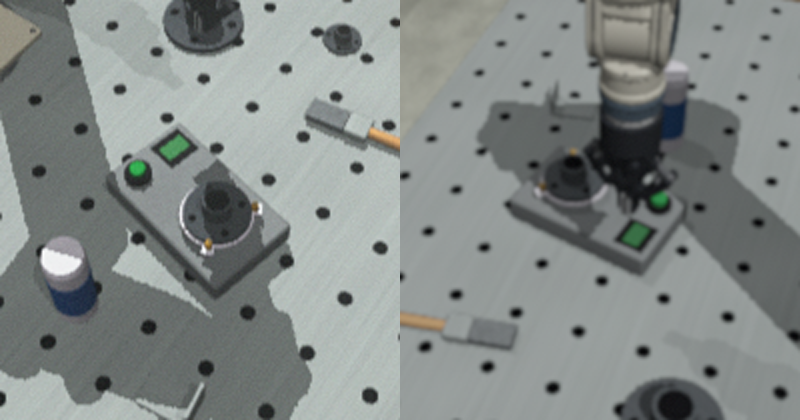

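The final view shows the flange centred on the pan against both rollers, the button up again, the bystanders in place and the arm clear.

```bash
python3 -c "
from h import *
print(hand_in(), ctrl.get_state()['time'])"
```

```text
the job is handed in; nothing more can be done
the job is handed in; nothing more can be done
```

The flange is on the pan against both roller stops, the button was pressed after that, and the job is handed in at about 29 s with the arm clear.

- **Placing and push:** I set the middle flange (about 0.75 kg) on the pan and let go of its hub. I then pushed it with open fingers, and the steady sliding force was about 4.0 N. It met one roller first, so I yielded sideways until both held it. The last push of about 8.8 N was held for about 1 s, roughly 4.7 N above sliding, or about 8 N on the stops.
- **Both stops touched:** Small sideways probes met resistance in both directions while the push stayed steady. I inferred contact with both stops from that; the second roller's contact was hidden in the picture during the push. The wrist picture after letting go shows the flange seated against both rollers, with the pan rim visible around it.
- **Button:** It went fully down, with the spring force at about 4.7 N at the bottom. I overshot after it bottomed, and the fingertips pressed with up to about 58 N. That is below the 120 N wrist limit but above 40 N, a limit stated for the arm and gripper body. Only the fingertips appeared to be in contact.
- **Final pictures:** The flange was still home, the button was up, and the spray can, brush, bracket and other flanges looked undisturbed. The fingers touched nothing, with residual force at noise level.

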